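# Turn the thread carousel to yellow

### The arm

A 6-joint arm with a two-finger parallel gripper is mounted at the origin on the work surface. World frame = base frame: x ahead of the robot, y to its left, z up, the work surface at z = 0. Lengths are in m, angles in rad, forces in N, time in s.
With the tool pointing down it reaches from about 0.35 to 0.725 m from the base axis. Payload 6 kg.
Tool frame: the origin (TCP) lies at the very end of the fingers, on their centre line; the grasp point (between the pads) lies 19 mm behind it; z points along the fingers, y is the direction in which the jaws open and shut (so a half turn about z gives the same grasp; the last joint's range is limited). The gripper opens to 85 mm and grips with 20 to 120 N. Pads are 22 mm wide; open, the fingers measure 114 mm over their backs; the gripper's body (76 mm by 85 mm) begins 54 mm behind the grasp point. The pads swing forward as they close: fully open they stand 13 mm farther back than shut.
Start: joints at [-1.014, 0.04, 0.085, 0, -1.615, -0.334], TCP at [0.133, -0.585, 0.231] pointing down, gripper open.
Joint ranges: [-2.56, 2.56], [-1.29, 2.01], [-1.08, 1.49], [-3.29, 1.98], [-2.81, -0.18], [-2.99, 2.99]. Speed limits (rad/s): [2.57, 2.57, 3.01, 3.14, 3.14, 3.14].

### API

Orientations are given as a unit quaternion [x, y, z, w].
In Python, from plant import ctrl gives the robot as it stands. Calls block until the motion is done:
- ctrl.movep(position, orientation): joint-space move of the TCP to a pose.
- ctrl.move_linear(position, rot=None, velocity=0.15, stop_force=None): straight line of the TCP; rot=None keeps the orientation; velocity is the mean speed in m/s. With stop_force (N) it stops when the force on the tool has changed by that much, and returns True; else False.
- ctrl.move_j(angles): joint-space move.
- ctrl.command_gripper(opening, squeeze=None): finger opening in m; squeeze is the grip in N (None keeps the last); returns when the fingers have stopped.
- ctrl.dwell(seconds).
- ctrl.inverse_kinematics(position, orientation): joint angles nearest the present ones, or None.
- ctrl.snapshot(name): name is "scene" or "top" or "wrist"; returns the picture (384x512x3 uint8, red, green, blue); there is no depth.
- ctrl.get_calibration(name): a dict with "fov_y" (degrees; the focal length in pixels is half the picture's height over the tangent of half this angle, whatever the lens; pixels are square), "cx", "cy" (the principal point, pixels), "k1" (the pictures are not rectified: a ray, as slopes to the right and down, at radius r is drawn at 1 + k1 r^2 times it, then the intrinsics apply), "xyz" and "rotation" of the camera in the world. Camera axes: x right, y down, z forward; pixel columns grow to the right and rows downward; lengths in m; the calibration is good to about 2 mm. A picture is of the moment at which its call begins: read the wrist's pose just before it. get_calibration takes no time and is no camera call; for the wrist camera it gives the pose at the moment of the call.
A pose or a line that the arm cannot do raises ctrl.PlanningError and nothing moves.
- ctrl.hand_in(): hands the job in, once; it reports no verdict.
Readings, each from a call of its own:
- ctrl.get_clock(): time.
- ctrl.get_qpos(): joint angles.
- ctrl.get_qd(): joint speeds.
- ctrl.get_effort(): joint torques, N m.
- ctrl.get_eef_pos(): TCP position.
- ctrl.get_tcp_rot(): TCP orientation.
- ctrl.get_force(): force on the tool from outside, world axes, zero at the start.
- ctrl.get_ft_torque(): the same for the moment, N m.
- ctrl.get_opening(): finger opening in m.
Only numpy, scipy, OpenCV 4.12 (cv2) and the standard library are available. Lean on these libraries where they do the work, as an engineer would, in place of code of your own. Each camera call takes 0.05 s, during which the arm holds its last target.

### The job

Push the metal tabs of the thread carousel round with the fingertips until the yellow spool stands directly in front of the red thread guide, on the line from the middle of the wheel to the guide's post, and leave it at rest there. Push gently and do not grip anything, do not spin the wheel fast, keep off the spools and the guide, and leave everything else on the table where it stands.

Things in the scene. Friction and masses are not known exactly. Their poses are not given: they have to be found in the camera images.
- wheel: Pale wooden carousel wheel, a disc 180 mm across and 8 mm thick that turns freely both ways without stops or clicks about its upright axis on a fixed stand; stiff enough (about 1 N at a tab) to stay where it is left. Origin: on its axis, at the underside of the disc, 32 mm above the table (disc top at 40 mm); z up; its x axis always points to the yellow spool.
- tabs: Six upright aluminium tabs fixed to the wheel's rim, standing out radially midway between the spools: at 30, 90, 150, 210, 270 and 330 degrees (counter-clockwise from above) from the wheel's x axis. Each is 8 mm thick (along the direction of turning), spans 83 to 125 mm from the axis, and from 32 to 66 mm above the table. Origin and axes as wheel.
- spools: Six thread spools fixed on the wheel (they do not come off), 28 mm across, centres 65 mm from the axis, tops at 74 mm above the table (thin pins to 78 mm); counter-clockwise from above, from the wheel's x axis, every 60 degrees: yellow, red, blue, white, green, black. Origin and axes as wheel.
- yellow (a point): Centre of the yellow spool, half-way up, 57 mm above the table and 65 mm from the wheel's axis.
- guide: Fixed thread guide: a flat red arm 22 mm wide and 5 mm high running out on the table from under the wheel to a red foot (34 by 50 mm), with a red post 10 mm thick topped by a 26 mm steel eyelet ring, top at 97 mm. Its bearing differs each time, always on the side of the wheel away from the robot or to its left or right. Origin on the wheel's axis at the table; its x axis points out to the post, 170 mm from the axis.
- guide_aim (a point): The point in front of the guide where the yellow spool's centre must come: on the line from the axis to the post, 65 mm from the axis, 57 mm above the table.
- guide_post (a point): Centre of the guide's eyelet, 170 mm from the wheel's axis, 84 mm above the table.
- votive: Clear glass cup, 60 mm across, 65 mm high; loose bystander, origin at the centre of its underside
- jar: Glass jar with a brass lid, 60 mm across, 75 mm high; loose bystander, origin at the centre of its underside
- loose_spool: Pink spool 40 mm across, 42 mm high; loose bystander, origin at the centre of its underside
- tape: Orange tape-measure disc, 54 mm across, 18 mm high; loose bystander, origin at the centre of its underside
- yarn_cone: Large yellow yarn cone, 132 mm across at the foot, 177 mm high; loose bystander, origin at the centre of its underside
- glue_tube: White glue tube with a brass cap, about 120 by 34 by 18 mm, lying; loose bystander, origin at the centre of its underside
There are look-alikes about, which are no part of the job. Of the things that look like the guide, take the one that is farthest to the robot's left at the start.

How it is judged:
On the way:
1. a tab of the wheel is pushed with the fingers (contact force between the fingers and tabs above 0.2 N), for 0.05 s.
At the end, for the whole second after the job is handed in: The yellow spool's centre is within 9 mm of the point in front of the guide, and the wheel is at rest (under 0.05 rad/s) (horizontal distance between yellow and guide_aim below 0.009 m and angular speed of wheel below 0.05 rad/s); the robot touches nothing.
It fails at once if a spool is touched (over 1 N) (contact force between any of the arm, the fingers and spools above 1 N).
It fails at once if the guide is touched (over 1 N) (contact force between any of the arm, the fingers and guide above 1 N).
It fails at once if the wheel or a tab is gripped or forced (over 20 N) (contact force between the fingers and wheel above 20 N).
It fails at once if the wheel is spun fast (over 3 rad/s) (angular speed of wheel above 3 rad/s).
It fails at once if a bystander is lifted or moved more than 20 mm (distance of any of votive, jar, loose_spool, tape, yarn_cone, glue_tube from where it was at the start of the episode above 0.02 m).
It also fails if it takes over 58 s, if anything falls off the work surface, if the arm or the gripper's body presses on something with over 40 N, if the wrist force passes 120 N, or if a joint passes its speed limit or range.

## Working session

There is one attempt and no reset: what is moved stays moved. The work goes in short steps, each a Python script; the robot and the scene stay as the last script left them, time stands still between calls to the robot, and variables do not carry over. Pictures are saved under pics/ and viewed, and the job is handed in when it is done.

```bash
mkdir -p pics; ls; python3 - <<'E'
from plant import ctrl
import cv2
for n in ("scene","top","wrist"):
    c=ctrl.get_calibration(n); print(n,c)
    im=ctrl.snapshot(n); cv2.imwrite(f"pics/{n}0.png",im[:,:,::-1])
print(ctrl.get_clock(),ctrl.get_eef_pos(),ctrl.get_tcp_rot())
E
```

```text
pics
scene {'fov_y': 45.8696955481036, 'cx': 256.7366475408821, 'cy': 186.96531508512297, 'k1': -0.15523876272209075, 'xyz': array([1.16259046, 0.69818226, 0.98938582]), 'rotation': array([ 0.3457484 ,  0.85086417, -0.37045793, -0.13874125])}
top {'fov_y': 42.89368398586559, 'cx': 252.1683172087189, 'cy': 191.48918468520557, 'k1': -0.15822131283199892, 'xyz': array([ 0.20231755, -0.00524802,  1.7256227 ]), 'rotation': array([-0.69981341,  0.70913488, -0.06286677,  0.05862329])}
wrist {'fov_y': 58.891440836147794, 'cx': 254.5242100038091, 'cy': 193.31683034853256, 'k1': -0.10373366648236626, 'xyz': array([ 0.05210177, -0.60304731,  0.37351549]), 'rotation': array([0.61635565, 0.77033983, 0.12772895, 0.10182125])}
0.15 [ 0.13257738 -0.58492414  0.23050501] [-1.11173087e-01  9.93800822e-01  6.71797000e-04 -1.41525246e-04]
```

View pics/scene0.png

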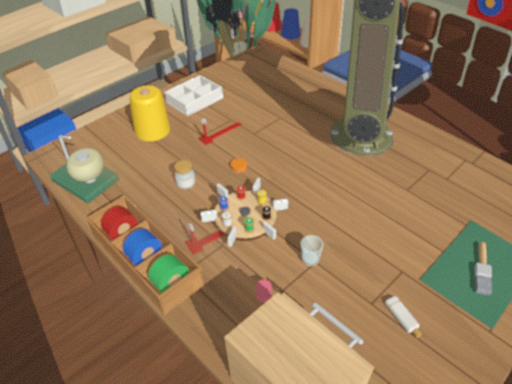

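View pics/top0.png

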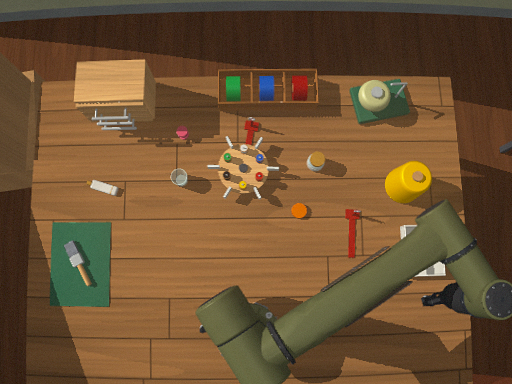

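The scene and top views agree. Two things could be taken for the guide: A, with its foot at top px (251,130) and its arm running under the wheel, and B, with its foot at (352,215) and its arm pointing at the robot. In the top view image-left is +y, so A is farther left and it also joins the wheel, so I choose A. Two things are yellow: the spool at (243,185) and the cone at (408,182). Next I'll check a close crop and measure.

```bash
cat > h.py <<'E'
import numpy as np, cv2
from scipy.spatial.transform import Rotation as R
def ray(c,px,H=384):
    f=H/2/np.tan(np.radians(c['fov_y'])/2)
    d=(np.array(px,float)-[c['cx'],c['cy']])/f
    u=d.copy()
    for _ in range(30): u=d/(1+c['k1']*(u@u))
    v=R.from_quat(c['rotation']).apply([u[0],u[1],1]); return c['xyz'],v
def onz(c,px,z):
    o,v=ray(c,px); return (o+v*(z-o[2])/v[2])
def proj(c,p,H=384):
    f=H/2/np.tan(np.radians(c['fov_y'])/2)
    q=R.from_quat(c['rotation']).inv().apply(np.array(p)-c['xyz']); u=q[:2]/q[2]
    return u*(1+c['k1']*(u@u))*f+[c['cx'],c['cy']]
E
python3 - <<'E'
import cv2
im=cv2.imread('pics/top0.png')[100:260,160:370]; a=cv2.resize(im,None,fx=3.7,fy=3.7,interpolation=cv2.INTER_CUBIC); cv2.imwrite('pics/c1.png',a)
im=cv2.imread('pics/scene0.png')[110:310,160:340]; a=cv2.resize(im,None,fx=3,fy=3,interpolation=cv2.INTER_CUBIC); cv2.imwrite('pics/c2.png',a)
from h import *
from plant import ctrl
c=ctrl.get_calibration('top')
for n,p,z in [('A foot',(251,128),0),('B foot',(352,214),0),('hub',(244,168),.05),('yellow',(243,185),.076)]: print(n,onz(c,p,z))
E
```

```text
A foot [ 0.73900651 -0.01664223  0.        ]
B foot [ 0.41560188 -0.37433536  0.        ]
hub [0.57742294 0.01018615 0.05      ]
yellow [0.51187495 0.01401548 0.076     ]
```

View pics/c1.png

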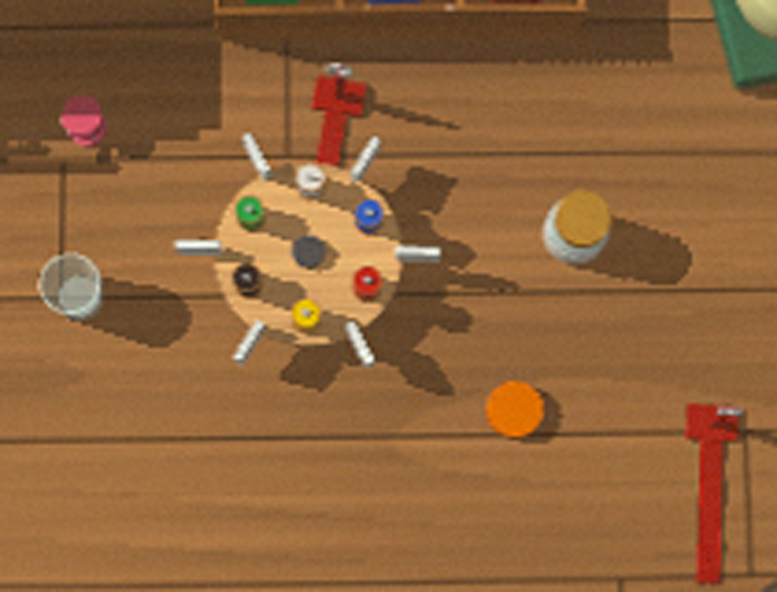

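View pics/c2.png

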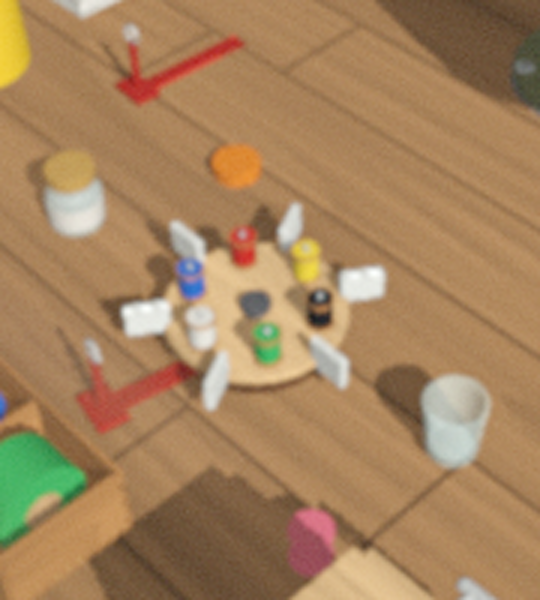

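The crop confirms A: its arm runs from under the wheel to a foot and a post with a steel ring, beyond the white spool. Yellow is the spool nearest the robot, at c1 px (306,314). B stands apart and is a decoy. I'll measure the spools, axis and guide in both views.

```bash
cat > meas.py <<'E'
from h import *
from scipy.optimize import least_squares
def hsv(im): return cv2.cvtColor(im,cv2.COLOR_RGB2HSV)
COL={'yellow':((20,150,120),(33,255,255)),'blue':((105,120,60),(130,255,255)),'green':((45,120,60),(80,255,255))}
def blobs(im,lo,hi,mn=6):
    m=cv2.inRange(hsv(im),lo,hi); n,l,s,c=cv2.connectedComponentsWithStats(m)
    return [(s[i,4],c[i]) for i in range(1,n) if s[i,4]>=mn]
def red(im):
    h=hsv(im); return cv2.inRange(h,(0,170,70),(4,255,255))|cv2.inRange(h,(172,170,70),(180,255,255))
E
python3 - <<'E'
from meas import *
from plant import ctrl
for n in ('top','scene'):
    c=ctrl.get_calibration(n); im=cv2.imread(f'pics/{n}0.png')[:,:,::-1].copy()
    for k,(lo,hi) in COL.items():
        for a,p in blobs(im,lo,hi):
            q=onz(c,p,.06)
            if np.hypot(*(q[:2]-[.577,.01]))<.12: print(n,k,a,p.round(1),q.round(4),[np.round(np.linalg.norm(q[:2]-[.577,.01]),3)])
    m=red(im); nn,l,s,cc=cv2.connectedComponentsWithStats(m)
    for i in range(1,nn):
        if s[i,4]>=8:
            q=onz(c,cc[i],.003)
            if q[0]<.85 and abs(q[1])<.5: print(n,'red',s[i],cc[i].round(1),q.round(3))
E
```

```text
top yellow 42 [242.  184.4] [0.5169 0.0175 0.06  ] [np.float64(0.061)]
top blue 31 [259.4 157.3] [ 0.6128 -0.0441  0.06  ] [np.float64(0.065)]
top green 33 [226.8 156.2] [0.6184 0.0701 0.06  ] [np.float64(0.073)]
top red [245 121  14  24 169] [250.2 130.4] [ 0.729 -0.014  0.003]
top red [256 172   7   7  26] [258.5 175.3] [ 0.56  -0.041  0.003]
top red [345 209  14  49 307] [351.3 231.3] [ 0.353 -0.368  0.003]
scene yellow 82 [261.5 197.3] [0.5172 0.0168 0.06  ] [np.float64(0.06)]
scene blue 7 [220.7 199.1] [ 0.6065 -0.0617  0.06  ] [np.float64(0.077)]
scene blue 25 [223.5 205.9] [ 0.6186 -0.035   0.06  ] [np.float64(0.061)]
scene green 20 [248.8 227.7] [0.6238 0.0767 0.06  ] [np.float64(0.081)]
scene red [467   0  45  30 601] [493.8  14.1] [-1.56  -0.153  0.003]
scene red [199 123  41  21 182] [216.  133.8] [ 0.366 -0.377  0.003]
scene red [238 193   6   5  27] [240.5 194.9] [ 0.516 -0.079  0.003]
scene red [212 231  12   8  41] [216.9 234.8] [ 0.674 -0.006  0.003]
scene red [193 249   7   4   9] [195.4 250.7] [ 0.755 -0.003  0.003]
```

```bash
python3 - <<'E'
from meas import *
from plant import ctrl
c=ctrl.get_calibration('top'); im=cv2.imread('pics/top0.png')[:,:,::-1].copy(); H=hsv(im)
print('disc hsv',H[168,232],'wood',H[200,215],'tab',H[167,213])
m=cv2.inRange(H,(5,40,185),(22,150,255)); 
roi=np.zeros_like(m); roi[135:205,205:285]=255; m&=roi
n,l,s,cc=cv2.connectedComponentsWithStats(m); i=1+np.argmax(s[1:,4]); print(s[i])
pts=np.argwhere(l==i)[:,::-1]; h=cv2.convexHull(pts.astype(np.int32)).reshape(-1,2)
P=np.array([onz(c,p,.04)[:2] for p in h])
r=least_squares(lambda v:np.hypot(*(P-v[:2]).T)-v[2],[.577,.01,.09],loss='soft_l1',f_scale=.002); print('disc fit',r.x,np.abs(r.fun).max())
C=r.x[:2]
h=cv2.inRange(H,(0,0,0),(180,90,90)); h[:160]=0;h[177:]=0;h[:,:236]=0;h[:,252:]=0
p=np.argwhere(h)[:,::-1].mean(0); print('hub',p,onz(c,p,.045))
# arm centreline by rows
R_=red(im); 
for y in range(121,146):
    x=np.where(R_[y,240:265])[0]+240
    if len(x): q=onz(c,(x.mean(),y),.005); print(y,x.min(),x.max(),q.round(4)[:2],np.degrees(np.arctan2(*(q[:2]-C)[::-1])).round(1), np.linalg.norm(q[:2]-C).round(3))
for k,p in dict(y=(242,184.4),b=(259.4,157.3),g=(226.8,156.2)).items():
    q=onz(c,p,.07)[:2]-C; print(k,np.degrees(np.arctan2(q[1],q[0])).round(1),np.linalg.norm(q).round(4))
E
```

```text
disc hsv [ 16 135 216] wood [ 14 147 149] tab [ 23  29 114]
[219 147  50  41 764]
disc fit [0.579584   0.01512645 0.08770888] 0.03172577629946133
hub [242.85  167.575] [0.5801271  0.01426536 0.045     ]
121 246 251 [ 0.7644 -0.0096] -7.6 0.186
122 246 254 [ 0.7605 -0.0132] -8.9 0.183
123 245 258 [ 0.7566 -0.0188] -10.9 0.18
124 245 257 [ 0.7528 -0.0191] -11.2 0.177
125 245 257 [ 0.749  -0.0139] -9.7 0.172
126 245 257 [ 0.7451 -0.014 ] -10.0 0.168
127 245 257 [ 0.7413 -0.0154] -10.7 0.165
128 245 257 [ 0.7375 -0.0166] -11.4 0.161
129 248 257 [ 0.7336 -0.0221] -13.6 0.158
130 248 256 [ 0.7298 -0.0202] -13.2 0.154
131 248 252 [ 0.726  -0.0128] -10.8 0.149
132 248 252 [ 0.7222 -0.0118] -10.7 0.145
133 249 252 [ 0.7184 -0.0145] -12.1 0.142
134 247 251 [ 0.7146 -0.009 ] -10.1 0.137
135 247 252 [ 0.7108 -0.0108] -11.2 0.134
136 247 252 [ 0.707  -0.0107] -11.5 0.13
137 247 251 [ 0.7032 -0.0089] -11.0 0.126
138 247 251 [ 0.6995 -0.0088] -11.3 0.122
139 246 251 [ 0.6957 -0.0069] -10.8 0.118
140 246 250 [ 0.6919 -0.0051] -10.2 0.114
141 246 250 [ 0.6881 -0.005 ] -10.5 0.11
142 246 251 [ 0.6843 -0.0068] -11.8 0.107
143 246 250 [ 0.6806 -0.0049] -11.2 0.103
144 250 250 [ 0.6767 -0.0122] -15.7 0.101
y 177.9 0.0645
b -62.4 0.0667
g 56.3 0.0654
```

The measurements agree. The axis is at (0.580, 0.0147), from the disc fit and the hub. The spools lie at 64.5–66.7 mm radius (65 expected), and the guide bears −10.9° with its foot around 0.16–0.18 m. Yellow is at 177.5°, so the wheel has to turn about +171.5° counter-clockwise. I'll do that in three pushes on the near side, left to right, starting with the tab at 147.5°.

```bash
cat > push.py <<'E'
from meas import *
from plant import ctrl
C=np.array([.580,.0147]); RR=.112; ZP=.046
def pose(b,z,r=RR):
    t=np.radians(b); p=[*(C+r*np.array([np.cos(t),np.sin(t)])),z]
    # tool y along the tangent, x radial; pick the sign with x toward the wheel side far (+)
    y=np.array([-np.sin(t),np.cos(t),0])*SG; zz=np.array([0,0,-1.]); x=np.cross(y,zz)
    return p,R.from_matrix(np.c_[x,y,zz]).as_quat()
SG=1
def choose():
    global SG
    best=None
    for s in (1,-1):
        SG=s; w=0
        for b in (125,165,200,215):
            j=ctrl.inverse_kinematics(*pose(b,ZP)); 
            w=max(w,9 if j is None else abs(j[5]))
        print(s,w)
        if best is None or w<best[0]: best=(w,s)
    SG=best[1]
def arc(b0,b1,step=12,v=.07):
    n=max(1,int(np.ceil(abs(b1-b0)/step)));F=0
    for b in np.linspace(b0,b1,n+1)[1:]:
        p,q=pose(b,ZP); ctrl.move_linear(p,q,velocity=v); F=max(F,np.linalg.norm(ctrl.get_force()))
    print('t',ctrl.get_clock(),'maxF',F)
def yellow(name):
    im=ctrl.snapshot('top'); cv2.imwrite(f'pics/{name}.png',im[:,:,::-1]); c=ctrl.get_calibration('top')
    for k,off in (('yellow',0),('blue',120),('green',240)):
        for a,p in blobs(im,*COL[k]):
            q=onz(c,p,.07)[:2]-C
            if .055<np.hypot(*q)<.075: print(k,a,np.round(p,1),'r',np.hypot(*q).round(4),'-> yellow bearing',((np.degrees(np.arctan2(q[1],q[0]))-off)%360).round(1))
E
python3 - <<'E'
import push; from push import *
print(ctrl.inverse_kinematics([.36,-.36,.27],ctrl.get_tcp_rot())is not None)
ctrl.command_gripper(0.0)
choose(); print(push.SG)
q=pose(125,.2)[1]
ctrl.movep([.36,-.30,.27],ctrl.get_tcp_rot())
p,q=pose(127,.2); ctrl.movep(p,q); print(ctrl.get_eef_pos(),p,ctrl.get_qpos().round(2),ctrl.get_clock())
im=ctrl.snapshot('wrist'); cv2.imwrite('pics/w1.png',im[:,:,::-1])
E
```

```text
True
1 1.8708290264792815
-1 9
1
[0.51281786 0.10329921 0.20030329] [np.float64(0.5125967174069705), np.float64(0.1041471771252968), 0.2] [ 0.58 -0.17 -0.17  0.   -1.57  0.06] 3.9
```

View pics/w1.png

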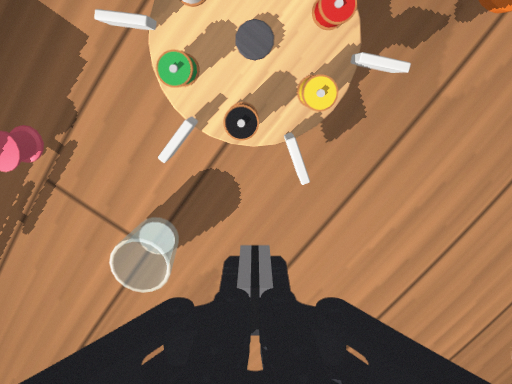

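The wrist view shows the closed fingers above the gap between the tabs at px (177,140) and (297,160). Black is at (241,122), and the votive at (145,255) is clear to the left. I'll descend and do the first push.

```bash
python3 - <<'E'
from push import *
c=ctrl.get_calibration('top'); print('votive',onz(c,(179,177),.03))
p,q=pose(127,ZP); 
print('stopped',ctrl.move_linear(p,q,velocity=.12,stop_force=6), ctrl.get_eef_pos(),ctrl.get_force())
arc(127,195.5)
yellow('p1')
E
```

```text
votive [0.5523806  0.24154444 0.03      ]
stopped False [0.51311903 0.10437995 0.04689844] [ 0.89439711 -0.3423219   0.42455535]
t 8.1833 maxF 1.1053574185063493
blue 28 [244.7 147.5] r 0.0667 -> yellow bearing 233.3
green 9 [224.8 171.2] r 0.0645 -> yellow bearing 225.9
```

```bash
python3 -c "
import cv2
im=cv2.imread('pics/p1.png')[100:260,160:370]; cv2.imwrite('pics/p1c.png',cv2.resize(im,None,fx=3.7,fy=3.7,interpolation=cv2.INTER_CUBIC))"
```

```text
(no output)
```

View pics/p1c.png

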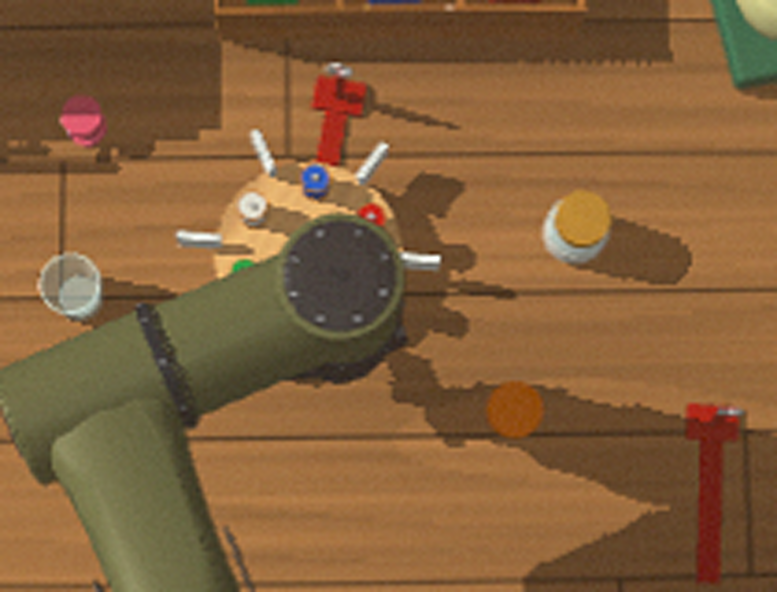

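After push 1, blue's bearing puts yellow at 233.3°; green, half hidden, reads lower. The finger lag is therefore about 7.8°. Force stayed near 1 N. The second push is next.

```bash
cat >> push.py <<'E'
def over(b0,b1):
    p,q=pose(b0-4,ZP); ctrl.move_linear(p,q,velocity=.05)
    p,q=pose(b0-4,.13); ctrl.move_linear(p,q,velocity=.15)
    p,q=pose(b1,.13); ctrl.move_linear(p,q,velocity=.15)
    p,q=pose(b1,ZP); print('stopped',ctrl.move_linear(p,q,velocity=.12,stop_force=6))
E
python3 - <<'E'
from push import *
over(195.5,123)
arc(123,195)
over(195,123)
yellow('p2')
E
```

```text
stopped False
t 14.3417 maxF 1.357889596865932
stopped False
yellow 46 [259.9 159. ] r 0.0651 -> yellow bearing 292.1
blue 30 [227.6 155.1] r 0.0655 -> yellow bearing 292.5
green 30 [240.8 184.1] r 0.064 -> yellow bearing 293.9
```

```bash
python3 - <<'E'
from push import *
arc(123,191.3,v=.06)
p,q=pose(187,ZP); ctrl.move_linear(p,q,velocity=.04)
p,q=pose(187,.2); ctrl.move_linear(p,q,velocity=.15)
ctrl.movep([.40,.20,.25],q)
yellow('p3'); s=ctrl.snapshot('scene'); cv2.imwrite('pics/s3.png',s[:,:,::-1]); print(ctrl.get_clock())
im=cv2.imread('pics/p3.png')[100:260,160:370]; a=cv2.resize(im,None,fx=3.7,fy=3.7,interpolation=cv2.INTER_CUBIC); cv2.imwrite('pics/p3c.png',a)
c=ctrl.get_calibration('scene')
for a,p in blobs(s,*COL['yellow']):
    q=onz(c,p,.06)[:2]-C
    if np.hypot(*q)<.1: print('scene yellow',p,q,np.degrees(np.arctan2(q[1],q[0])))
E
```

```text
t 20.6917 maxF 1.2183984101334926
yellow 51 [245.9 148.6] r 0.0635 -> yellow bearing 349.0
blue 30 [225.  172.1] r 0.0645 -> yellow bearing 348.6
green 32 [257.1 177.6] r 0.0646 -> yellow bearing 350.0
23.2
scene yellow [224.55434783 217.58695652] [ 0.06629203 -0.01315243] -11.221830775710398
```

View pics/p3c.png

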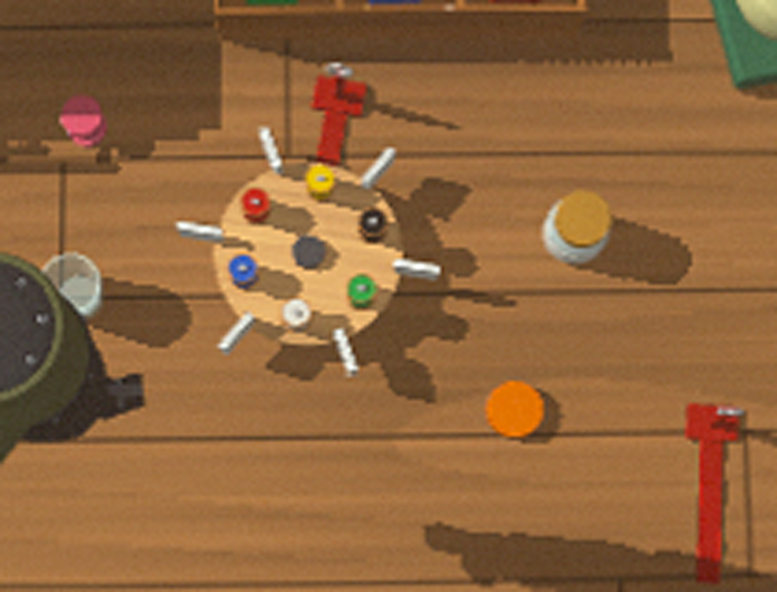

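Yellow, at p3c px (320,180), stands on the red arm's line and in front of the post. Three spools in the top view give 348.6–350.0° and the scene view gives 348.8°, against the guide at 349.1° (scene: about 348°). The bystanders stand where they were and the arm is clear.

```bash
python3 - <<'E'
from push import *
yellow('p4'); print(ctrl.get_force()); ctrl.hand_in()
E
```

```text
yellow 50 [245.9 148.5] r 0.0637 -> yellow bearing 349.1
blue 30 [225.  172.1] r 0.0645 -> yellow bearing 348.6
green 36 [257. 178.] r 0.0654 -> yellow bearing 348.8
[ 0.34060007 -0.11711598  0.47313544]
the job is handed in; nothing more can be done
```

The yellow spool now stands in front of the red guide, and I handed the job in at about 23 s. I turned the wheel about 171° counter-clockwise with three gentle pushes on the near-side tabs, fingers closed. The tool force I read was about 1 N, sampled after each short step.

**Final position:** the top view put yellow at 348.6–349.1° and the scene view at 348.8°. The guide's arm measured 349.1° from the top and roughly 348° from the scene. That is within about 1–2 mm at the spool, against the 9 mm allowed.

**At rest:** the wheel read the same in two pictures, one just after the push and one just before handing in. The arm was clear of everything and the bystanders looked unmoved.

**Disagreements:** after the first push, the half-hidden green spool read 7° low, so I went by the blue one. Otherwise the readings differed by at most about 2°.

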